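Reset the dust extractor after a filter change

TASK

The filter drawer of the shoemaker's dust extractor was left open: first push it fully home until it snaps in. Then take the red-handled blunt pin out of the wooden tool block, put its tip through the small round hole on top of the extractor and press the recessed green reset button down to its stop; finish while still gripping the pin and holding the button down. Leave the other tools in the block and the other things on the bench where they are.

Things in the scene. Friction and masses are not known exactly. Their poses are not given: they have to be found in the camera images.
- extractor: Dust extractor, a fixed box 220 (x) x 320 (y) x 140 mm high, blue with an aluminium column top on its -y side. Origin: centre of its underside, on the bench. Its own -x side is the front, from which the drawer slides; turned a little about z from one start to the next.
- reset_hole (a point): Centre of the mouth of the reset hole, on the extractor's flat top (140 mm above the bench), in the aluminium area inside a small painted yellow square outline; in the extractor's frame at (-45, -110, 140) mm. Straight vertical round hole, 15 mm wide.
- button_top (a point): Centre of the top face of the green reset button (12 mm across), inside the hole on its axis, 25 mm below the mouth when not pressed.
- reset_button (a joint): How far the button is pressed down, m: 0 released, 0.006 at its stop. Spring-returned: 1.5 N starts it, 5 N holds it at the stop.
- drawer_handle (a point): Centre of the round steel bar handle of the filter drawer, 106 mm above the bench; moves with the drawer; the bar is 110 mm long along the extractor's y, about 10 mm thick, 35 mm in front of the drawer's front panel (210 mm wide, 44 to 126 mm above the bench). With the drawer home it lies at (-159, 50, 106) mm in the extractor's frame.
- drawer (a joint): How far the filter drawer is open, m: 0 is fully home against its stop; it opens along the extractor's -x. Light friction (about 2 N); in the last 14 mm it rides over a sprung catch (about 5 N to pass it), and from about 3 mm it snaps home and is kept there.
- tool_block: Fixed wooden block 200 (x) x 60 (y) x 70 mm high; origin: centre of its underside. Three holes in its top in a row along its own x, at -65, 0 and +65 mm, each 9 mm wide and 66 mm deep, with one upright tool in each, in any order; every handle stands on the block's top.
- pin_grip (a point): Centre of the red handle of the reset pin, half-way up the handle; z along the pin, upwards. The handle is round, 22 mm thick, 70 mm long (it reaches 35 mm above and below this point, narrowing in its top 15 mm). Below it is a straight round steel shank 6 mm thick and 60 mm long. In the block this point is 105 mm above the bench.
- pin_tip (a point): Rounded tip of the pin's shank, 95 mm below pin_grip along the pin.
- pin: The whole reset pin, red handle, about 60 g, 130 mm long; origin at its tip, z upwards along it.
- awl: Bystander: sharp awl with a pale wooden handle, same handle shape and size as the pin, 130 mm long, upright in the tool block; origin at its tip.
- file: Bystander: small file with a yellow handle, same handle shape and size as the pin, 130 mm long, upright in the tool block; origin at its tip.
- hammer: Bystander: steel hammer with wooden handle, 260 mm long, lying; origin at the centre of its underside.
- wedge_sole: Bystander: stepped sole wedge of three glued cork and wood layers, 230 x 75 x 42 mm, lying flat; origin at the centre of its underside.
- glue_tin: Bystander: round glue tin with red label, 90 mm across, 110 mm tall, standing; origin at the centre of its underside.
- cream_jar: Bystander: small jar with black lid, 60 mm across, 60 mm tall, standing; origin at the centre of its underside.
- nail_dish: Bystander: low steel dish, 90 mm across, 30 mm tall; origin at the centre of its underside.
Not all that is in view belongs to the job. Of the things shaped like the pin, the red one is meant.

How it is judged:
By the outcome, as a careful person would: the job done as asked, in the order asked, and still so for the second after the job is handed in, while the arm keeps its last pose, push and grip.
It also fails if it takes over 64 s, if anything falls off the work surface, if the arm or the gripper's body presses on something with over 40 N, if the wrist force passes 120 N, or if a joint passes its speed limit or range.

ROBOT

A 6-joint arm with a two-finger parallel gripper is mounted at the origin on the work surface. World frame = base frame: x ahead of the robot, y to its left, z up, the work surface at z = 0. Lengths are in m, angles in degrees, forces in N, time in s.
With the tool pointing down it reaches from about 0.3 to 0.75 m from the base axis. Payload 8.5 kg.
Tool frame: the origin (TCP) lies between the finger pads; the fingertips stand env.finger_overhang ahead of it and the grasp point (between the pads) lies 2 mm behind it (env.finger_overhang is the distance from the TCP to the fingertips, in m); z points along the fingers, y is the line along which they close (so a half turn about z gives the same grasp; the last joint's range is limited). The gripper opens to 85 mm and grips with 20 to 120 N. Pads are 22 mm wide; open, the fingers measure 114 mm over their backs; the gripper's body (76 mm by 85 mm) begins 54 mm behind the grasp point. The pads swing forward as they close: fully open they stand 13 mm farther back than shut.
Start: joints at [-79.143, 21.807, 74.336, -0, 83.858, -12.336], TCP at [0.217, -0.506, 0.222] pointing down, gripper open.
Joint ranges: [-178.18, 178.18], [-50.72, 133.34], [12.68, 142.11], [-81.47, 261.47], [9.98, 163.14], [-165.26, 165.26]. Speed limits (degrees/s): [136.94, 136.94, 180, 180, 180, 180].

INTERFACE

Orientations are given as a 3x3 rotation matrix whose columns are the frame's x, y, z axes.
In Python, from rig import env gives the robot as it stands. The module is installed in compiled form; this text tells all that it offers.
- The arm moves only by the tool jog_arm, never from a script. Its arguments are lists of equal length, an entry for each row: "hand": the finger opening in m, from 0 to 0.0854; "travel": the shift along the world's x, y, z in m, a list of three; "yaw": the turn about the world's z in rad. A call has exactly 5 rows; each row shifts and turns the commanded pose from where the row before left it; what a row does not reach is not made up. A row lasts 1/8 s, in which the tool goes at most 62.5 mm and 10.7 degrees, less where a joint would pass 70% of its speed; a pose out of reach is approached as far as the arm can. A call is refused whole if a number of a shift passes 0.0625 or a number of a turn 0.188, either way. A call with a gripper value outside its range is refused whole. The fingers move at their own pace and stop on an object; "grip_force" is the grip in N (left out, the last holds). Time passes only in rows, so rows that do not move let the fingers close, or fill a call up. It gives the time, the measured TCP pose, the force, the opening and the grip force at its end, in the units of the state.
- env.observe(): the state, without advancing time (a new reading comes with each control period).
- env.get_image(name): name is "side" or "top"; returns the picture (400x640x3 uint8, red, green, blue); there is no depth.
- env.calibration(name): a dict with "fx", "fy", "cx", "cy" (pixels), "position" and "rotation" of the camera in the world. Camera axes: x right, y down, z forward; pixel columns grow to the right and rows downward; lengths in m; the calibration is good to about 2 mm. A picture is of the moment at which its call begins. calibration takes no time and is no camera call.
- env.close_job(): hands the job in; it is judged then, once.
The state is a dict: "time_s": time; "q": joint angles; "qvel": joint speeds; "joint_efforts": joint torques, N m; "position": TCP position; "tool_rot": TCP orientation; "ft_force": force on the tool from outside, world axes, zero at the start; "wrist_torque": the same for the moment, N m; "grip_width": finger opening in m; "gripper_force": force on a finger pad.
Only numpy, scipy, OpenCV 4.12 (cv2) and the standard library are available. Lean on these libraries where they do the work, as an engineer would, in place of code of your own. Each camera call takes 0.05 s, during which the arm holds its last target. There are 200 camera calls.

## Working session

There is one attempt and no reset: what is moved stays moved. The work goes in short steps, Python scripts to look and compute and a tool call to move; the robot and the scene stay as the last step left them, time stands still between calls to the robot, and variables do not carry over. Pictures are saved under pics/ and viewed, at most 10 in all, crops included, and the job is handed in when it is done.

Besides the shell and the picture viewer there is one more tool, called as a command line: name --pt "numbers of a row" for each row, then --argument value for the rest. jog_arm: Moves the arm, as the interface text tells. Its arguments: {"type":"object","properties":{"hand":{"type":"array"},"travel":{"type":"array"},"yaw":{"type":"array"},"grip_force":{"type":"number"}},"required":["hand","travel","yaw"]}

```bash
mkdir -p pics; python3 - <<'E'
from rig import env
import cv2,numpy as np
for n in("top","side"):
    im=env.get_image(n); cv2.imwrite(f"pics/{n}0.png",im[:,:,::-1])
    c=env.calibration(n); print(n,{k:np.round(np.array(v),4).tolist() for k,v in c.items()})
s=env.observe(); print({k:np.round(np.array(v),3).tolist() for k,v in s.items()}, env.finger_overhang)
E
```

```text
top {'fx': 371.205, 'fy': 371.205, 'cx': 316.1369, 'cy': 197.6246, 'position': [0.306, 0.0001, 1.3198], 'rotation': [[0.0076, -0.9817, 0.1904], [-1.0, -0.0075, 0.0012], [0.0003, -0.1904, -0.9817]]}
side {'fx': 392.2891, 'fy': 392.2891, 'cx': 313.874, 'cy': 197.4822, 'position': [0.4962, -0.7553, 0.9572], 'rotation': [[0.9969, -0.0508, 0.0601], [-0.078, -0.7409, 0.667], [0.0107, -0.6697, -0.7426]]}
{'time_s': 0.1, 'q': [-79.142, 21.838, 74.379, -0.001, 83.857, -12.334], 'qvel': [-0.01, -0.149, -0.12, -0.014, -0.092, -0.002], 'joint_efforts': [0.005, -44.922, -23.166, -0.0, 0.004, -0.0], 'position': [0.217, -0.505, 0.222], 'tool_rot': [[0.919, 0.394, -0.0], [0.394, -0.919, 0.001], [0.0, -0.001, -1.0]], 'ft_force': [-0.639, 0.468, 0.418], 'wrist_torque': [0.012, -0.04, 0.024], 'gripper_force': 0.0, 'grip_width': 0.085} 0.017
```

View pics/top0.png

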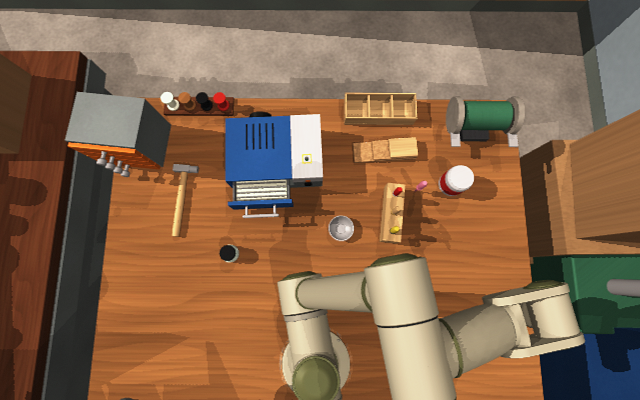

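View pics/side0.png

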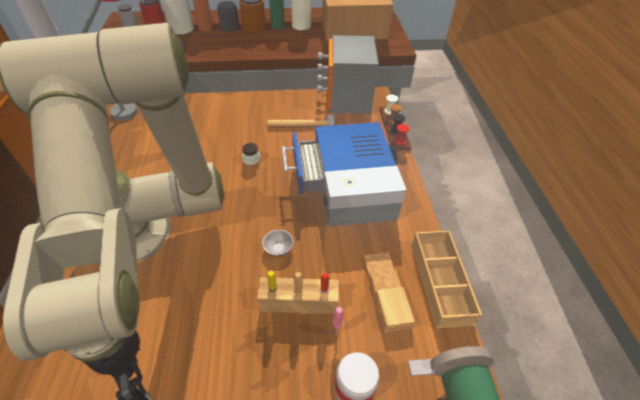

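The top view shows the extractor (blue and aluminium, yellow square at about (307,158)), the open drawer with its handle bar at about (262,211), and the tool block at about (394,212). In the side view the block is at (298,292), the yellow square at (349,182) and the bar at (286,158).
Things that could be taken for the pin in the top view:
- red handle in the block, (397,191)
- awl, (397,210)
- yellow file, (395,230)
- pink object beside the block, (421,185)
- red bottle at the back, (225,102)
- red glue tin, (455,182)

I choose the red handle in the block and will check it in a crop.

```bash
cat > h.py <<'E'
import cv2,numpy as np
from rig import env
C={n:env.calibration(n) for n in("top","side")}
def ray(n,u,v):
    c=C[n]; d=np.array(c["rotation"])@[(u-c["cx"])/c["fx"],(v-c["cy"])/c["fy"],1]
    return np.array(c["position"]),d/np.linalg.norm(d)
def onz(n,uv,z):
    p,d=ray(n,*uv); return p+d*(z-p[2])/d[2]
def two(a,b):
    p,d=ray("top",*a); q,e=ray("side",*b)
    t=np.linalg.lstsq(np.c_[d,-e],q-p,rcond=None)[0]; x,y=p+d*t[0],q+e*t[1]
    return (x+y)/2,np.linalg.norm(x-y)
def proj(n,P):
    c=C[n]; r=np.array(c["rotation"]).T@(np.array(P)-c["position"]); return np.array([c["fx"]*r[0]/r[2]+c["cx"],c["fy"]*r[1]/r[2]+c["cy"]])
def blobs(im,box,lo,hi,amin=6):
    u0,v0,u1,v1=box; h=cv2.cvtColor(im[v0:v1,u0:u1],cv2.COLOR_RGB2HSV)
    m=cv2.inRange(h,lo,hi); n,_,st,ce=cv2.connectedComponentsWithStats(m)
    return [(int(s[4]),(ce[i]+[u0,v0]).round(1).tolist(),(s[:4]+[u0,v0,0,0]).tolist()) for i,s in enumerate(st) if i and s[4]>=amin],m
E
python3 - <<'E'
from h import *
T=cv2.imread("pics/top0.png")[:,:,::-1];S=cv2.imread("pics/side0.png")[:,:,::-1]
for n,im,bb in(("top",T,(370,170,430,250)),("side",S,(240,255,360,345))):
    for nm,lo,hi in(("red",(0,150,60),(6,255,255)),("red2",(172,150,60),(180,255,255)),("yel",(24,170,90),(34,255,255))):
        print(n,nm,blobs(im,bb,lo,hi)[0])
for n,im,bb in(("top",T,(290,110,325,185)),("side",S,(320,165,405,220))):
    print(n,"sq",blobs(im,bb,(22,60,90),(36,255,255),3)[0])
a=cv2.resize(T[105:250,220:430],None,fx=3.8,fy=3.8,interpolation=cv2.INTER_CUBIC)
cv2.imwrite("pics/ct.png",a[:,:,::-1])
b=cv2.resize(S[120:325,240:410],None,fx=2.9,fy=2.9,interpolation=cv2.INTER_CUBIC)
cv2.imwrite("pics/cs.png",b[:,:,::-1])
E
```

```text
top red [(48, [397.6, 190.8], [394, 187, 8, 9])]
top red2 []
top yel [(19, [395.7, 228.2], [392, 227, 7, 4])]
side red [(100, [324.5, 281.4], [322, 273, 7, 18])]
side red2 []
side yel [(64, [271.2, 278.5], [268, 271, 7, 19])]
top sq [(51, [306.3, 158.8], [302, 154, 10, 10])]
side sq []
```

View pics/ct.png

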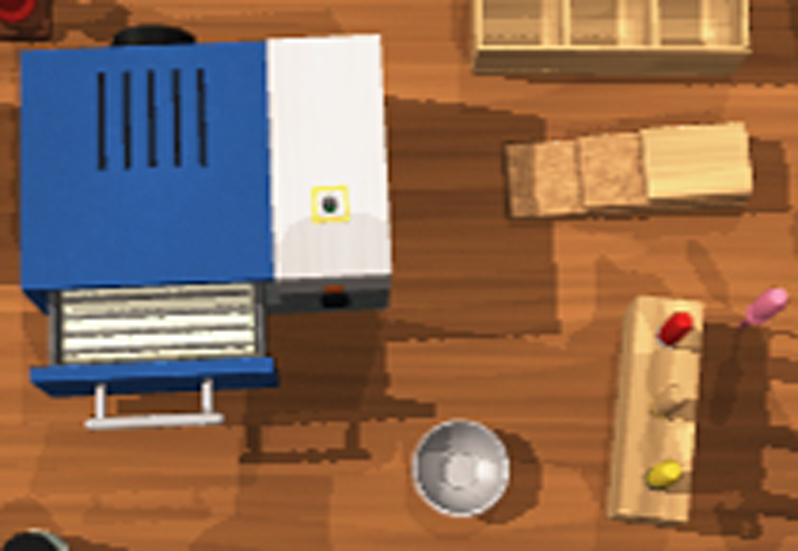

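View pics/cs.png

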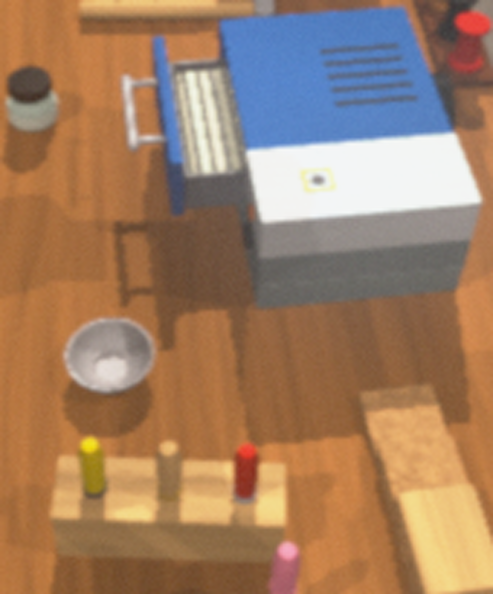

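The crops show the red handle in the end hole of the block at top (397.6,190.8) and side (324.5,281.4). The pink one stands outside the block. The hole is at top (306.8,158.7) and side (349.7,182.1). The bar ends are at top (242.9,216.8) and (278.7,215).

```bash
python3 - <<'E'
from h import *
np.set_printoptions(precision=4,suppress=True)
k=lambda u,v:(220+u/3.8-.4,105+v/3.8-.4); s=lambda u,v:(240+u/2.9-.3,120+v/2.9-.3)
H=k(330,204);Hs=s(318,180)
print("hole",onz("top",H,.14),onz("side",Hs,.14),two(H,Hs))
A=onz("top",k(87,425),.106);B=onz("top",k(223,418),.106)
A2=onz("side",s(128,78),.106);B2=onz("side",s(136,145),.106)
for a,b in((A,B),(A2,B2)):
    d=a-b; print("bar",(a+b)/2,np.linalg.norm(d),"yaw",np.degrees(np.arctan2(-d[0],d[1])))
# box corners top
for n,f,cs in(("top",k,((22,50),(380,36),(390,272),(22,290))),("side",s,((220,20),(408,10),(477,200),(258,220)))):
    P=[onz(n,f(*c),.14) for c in cs]
    for p in P: print(n,"corner",p)
R=(397.6,190.8);Rs=(324.5,281.4)
print("red",two(R,Rs)); 
p=onz("side",Rs,.105);print("red side z.105",p,"top z.115",onz("top",R,.115))
print("yel",two((395.7,228.2),(271.2,278.5)))
print("block tops",[onz("top",k(*c),.07) for c in((638,297),(703,300),(688,522),(610,517))])
print("block side",[onz("side",s(*c),.07) for c in((57,457),(287,464),(286,525),(53,520))])
print("pink",two(k(768,306),s(287,570)),two(k(782,293),s(288,548)))
print("dish",onz("top",k(460,468),.03))
E
```

```text
hole [0.6669 0.0346 0.14  ] [0.6703 0.0332 0.14  ] (array([0.6692, 0.0348, 0.1376]), np.float64(0.0030828091843817934))
bar [0.4797 0.1851 0.106 ] 0.11807780280461425 yaw 3.4176854413275244
bar [0.4865 0.1866 0.106 ] 0.11059193893915663 yaw 2.91439879515071
top corner [0.8072 0.3102 0.14  ]
top corner [ 0.8229 -0.008   0.14  ]
top corner [ 0.6064 -0.0179  0.14  ]
top corner [0.588  0.2983 0.14  ]
side corner [0.5929 0.2973 0.14  ]
side corner [0.814  0.3019 0.14  ]
side corner [ 0.8239 -0.005   0.14  ]
side corner [ 0.6045 -0.0168  0.14  ]
red (array([ 0.5678, -0.27  ,  0.1078]), np.float64(0.0030675574123337893))
red side z.105 [ 0.5696 -0.268   0.105 ] top z.115 [ 0.5647 -0.2685  0.115 ]
yel (array([ 0.4401, -0.2576,  0.117 ]), np.float64(0.00017535280381232856))
block tops [array([ 0.6025, -0.2446,  0.07  ]), array([ 0.6002, -0.3036,  0.07  ]), array([ 0.3991, -0.2828,  0.07  ]), array([ 0.4029, -0.2141,  0.07  ])]
block side [array([ 0.4067, -0.224 ,  0.07  ]), array([ 0.6093, -0.2457,  0.07  ]), array([ 0.6014, -0.3039,  0.07  ]), array([ 0.4042, -0.285 ,  0.07  ])]
pink (array([ 0.5922, -0.3555,  0.0932]), np.float64(0.0050247710201356465)) (array([ 0.5923, -0.3563,  0.1345]), np.float64(0.001224329420070688))
dish [ 0.4498 -0.0845  0.03  ]
```

jog_arm --hand '[0,0,0,0,0]' --pt "0.0145 0.046 0" --pt "0.0145 0.046 0" --pt "0.0145 0.046 0" --pt "0.0145 0.046 0" --pt "0.0145 0.046 0" --yaw '[-0.0236,-0.0236,-0.0236,-0.0236,-0.0236]'

```text
time_s: 0.72
position: [0.2892, -0.2739, 0.222]
tool_rot: [[0.959, 0.282, -0.0], [0.282, -0.959, 0.0], [0.0, -0.0, -1.0]]
ft_force: [0.5, -0.5, -0.0]
grip_width: 0.0002
gripper_force: 0.0
```

jog_arm --hand '[0,0,0,0,0]' --pt "0.0145 0.046 0" --pt "0.0145 0.046 0" --pt "0.0145 0.046 0" --pt "0.0145 0.046 0" --pt "0.0145 0.046 0" --yaw '[-0.0236,-0.0236,-0.0236,-0.0236,-0.0236]'

```text
time_s: 1.35
position: [0.3617, -0.044, 0.2222]
tool_rot: [[0.986, 0.167, 0.0], [0.167, -0.986, -0.0], [0.0, 0.0, -1.0]]
ft_force: [1.2, 1.0, 0.4]
grip_width: -0.0003
gripper_force: 0.0
```

jog_arm --hand '[0,0,0,0,0]' --pt "0.0145 0.046 0" --pt "0.0145 0.046 0" --pt "0.0145 0.046 0" --pt "0.0145 0.046 0" --pt "0.0145 0.046 0" --yaw '[-0.0236,-0.0236,-0.0236,-0.0236,-0.0236]'

```text
time_s: 1.98
position: [0.4342, 0.1862, 0.222]
tool_rot: [[0.999, 0.05, -0.0], [0.05, -0.999, -0.0], [-0.0, 0.0, -1.0]]
ft_force: [0.7, -0.2, -0.4]
grip_width: 0.0
gripper_force: 0.0
```

jog_arm --hand '[0,0,0,0,0]' --pt "0 0 -0.023" --pt "0 0 -0.023" --pt "0 0 -0.023" --pt "0 0 -0.023" --pt "0 0 -0.022" --yaw '[0,0,0,0,0]'

```text
time_s: 2.6
position: [0.4339, 0.1844, 0.1073]
tool_rot: [[0.999, 0.051, -0.001], [0.051, -0.999, -0.0], [-0.001, 0.0, -1.0]]
ft_force: [0.6, 1.0, -0.0]
grip_width: -0.0003
gripper_force: 0.0
```

jog_arm --hand '[0,0,0,0,0]' --pt "0.008 0.0004 0" --pt "0.008 0.0004 0" --pt "0.008 0.0004 0" --pt "0.008 0.0004 0" --pt "0.008 0.0004 0" --yaw '[0,0,0,0,0]'

```text
time_s: 3.22
position: [0.4748, 0.1865, 0.1085]
tool_rot: [[0.999, 0.051, 0.0], [0.051, -0.999, 0.0], [0.0, -0.0, -1.0]]
ft_force: [0.4, -0.5, -0.3]
grip_width: -0.0004
gripper_force: 0.0
```

jog_arm --hand '[0,0,0,0,0]' --pt "0.007 0.0004 0" --pt "0.007 0.0004 0" --pt "0.007 0.0004 0" --pt "0.007 0.0004 0" --pt "0.007 0.0004 0" --yaw '[0,0,0,0,0]'

```text
time_s: 3.85
position: [0.5092, 0.1885, 0.1081]
tool_rot: [[0.999, 0.051, -0.001], [0.051, -0.999, -0.0], [-0.001, 0.0, -1.0]]
ft_force: [-1.9, -0.3, 2.3]
grip_width: -0.0003
gripper_force: 0.9
```

jog_arm --hand '[0,0,0,0,0]' --pt "0.003 0.0002 0" --pt "0.003 0.0002 0" --pt "0.003 0.0002 0" --pt "0.003 0.0002 0" --pt "0.003 0.0002 0" --yaw '[0,0,0,0,0]'

```text
time_s: 4.47
position: [0.5242, 0.1895, 0.1082]
tool_rot: [[0.999, 0.051, -0.0], [0.051, -0.999, -0.0], [-0.0, 0.0, -1.0]]
ft_force: [-0.3, -0.8, -0.7]
grip_width: 0.0002
gripper_force: 0.8
```

jog_arm --hand '[0,0,0,0,0]' --pt "0.002 0.0001 0" --pt "0.002 0.0001 0" --pt "0.001 0 0" --pt "0.001 0 0" --pt "0.001 0 0" --yaw '[0,0,0,0,0]'

```text
time_s: 5.1
position: [0.5311, 0.1898, 0.1082]
tool_rot: [[0.999, 0.051, -0.0], [0.051, -0.999, 0.0], [-0.0, -0.0, -1.0]]
ft_force: [-1.4, 0.2, -0.2]
grip_width: 0.0003
gripper_force: 0.8
```

```bash
python3 - <<'E'
from h import *
im=env.get_image("side"); cv2.imwrite("pics/s1.png",cv2.resize(im[100:240,240:420],None,fx=3.5,fy=3.5,interpolation=cv2.INTER_CUBIC)[:,:,::-1])
E
```

```text
(no output)
```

View pics/s1.png

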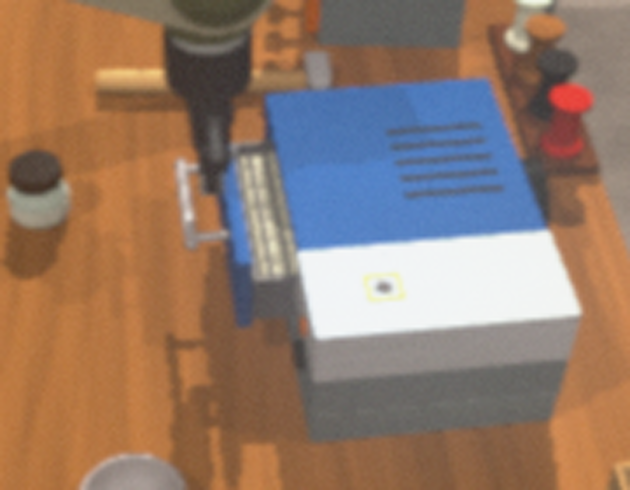

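```bash
python3 - <<'E'
from h import *
s=lambda u,v:(240+u/3.5-.3,100+v/3.5-.3)
print([onz("side",s(*c),.106).round(4) for c in((182,165),(190,243))], [onz("side",s(*c),.126).round(4) for c in((230,170),(243,270))], onz("side",s(212,190),.091))
print(proj("side",env.observe()["position"]+np.array([0,0,-.017])), (proj("side",env.observe()["position"]+np.array([0,0,-.017]))-[240,100])*3.5)
im=env.get_image("top"); cv2.imwrite("pics/t1.png",cv2.resize(im[120:270,180:340],None,fx=3.75,fy=3.75,interpolation=cv2.INTER_CUBIC)[:,:,::-1])
E
```

```text
[array([0.5096, 0.2389, 0.106 ]), array([0.5124, 0.1324, 0.106 ])] [array([0.5529, 0.2057, 0.126 ]), array([0.5558, 0.0753, 0.126 ])] [0.53656042 0.21864302 0.091     ]
[299.12197864 159.9240606 ] [206.92692525 209.73421209]
```

View pics/t1.png

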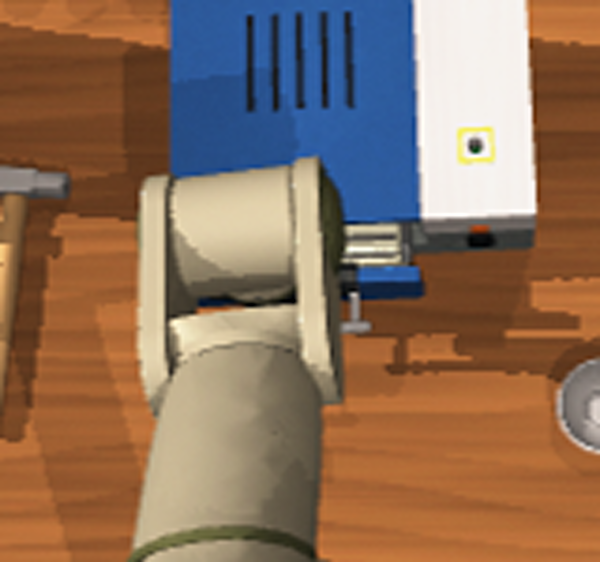

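The drawer is still about 35 mm open. The fingers now stand between the bar and the panel (bar at x≈0.511) and are pushing the panel itself near its middle, so I keep pushing there.

jog_arm --hand '[0,0,0,0,0]' --pt "0.004 0.0002 0" --pt "0.004 0.0002 0" --pt "0.004 0.0002 0" --pt "0.004 0.0002 0" --pt "0.004 0.0002 0" --yaw '[0,0,0,0,0]'

```text
time_s: 5.82
position: [0.5514, 0.1908, 0.1082]
tool_rot: [[0.999, 0.051, 0.0], [0.051, -0.999, 0.0], [0.0, -0.0, -1.0]]
ft_force: [-1.9, 0.7, -0.2]
grip_width: -0.0001
gripper_force: 0.8
```

jog_arm --hand '[0,0,0,0,0]' --pt "0.002 0.0001 0" --pt "0.002 0.0001 0" --pt "0.002 0.0001 0" --pt "0.002 0.0001 0" --pt "0.002 0.0001 0" --yaw '[0,0,0,0,0]'

```text
time_s: 6.45
position: [0.5612, 0.1912, 0.1082]
tool_rot: [[0.999, 0.051, 0.0], [0.051, -0.999, 0.0], [0.0, -0.0, -1.0]]
ft_force: [-2.0, 1.6, 0.8]
grip_width: -0.0002
gripper_force: 0.8
```

jog_arm --hand '[0,0,0,0,0]' --pt "0.001 0 0" --pt "0.001 0 0" --pt "0.001 0 0" --pt "0.001 0 0" --pt "0.001 0 0" --yaw '[0,0,0,0,0]'

```text
time_s: 7.08
position: [0.5662, 0.1912, 0.1082]
tool_rot: [[0.999, 0.051, 0.0], [0.051, -0.999, 0.0], [0.0, -0.0, -1.0]]
ft_force: [-1.6, 0.7, -0.1]
grip_width: -0.0003
gripper_force: 0.8
```

jog_arm --hand '[0,0,0,0,0]' --pt "0.001 0 0" --pt "0.001 0 0" --pt "0.001 0 0" --pt "0.001 0 0" --pt "0.001 0 0" --yaw '[0,0,0,0,0]'

```text
time_s: 7.7
position: [0.569, 0.1912, 0.1081]
tool_rot: [[0.999, 0.051, -0.005], [0.051, -0.999, -0.001], [-0.005, 0.0, -1.0]]
ft_force: [-13.6, -0.1, 7.9]
grip_width: 0.0
gripper_force: 7.0
```

```bash
python3 - <<'E'
from h import *
im=env.get_image("side"); cv2.imwrite("pics/s2.png",cv2.resize(im[100:240,240:420],None,fx=3.5,fy=3.5,interpolation=cv2.INTER_CUBIC)[:,:,::-1])
E
```

```text
(no output)
```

View pics/s2.png

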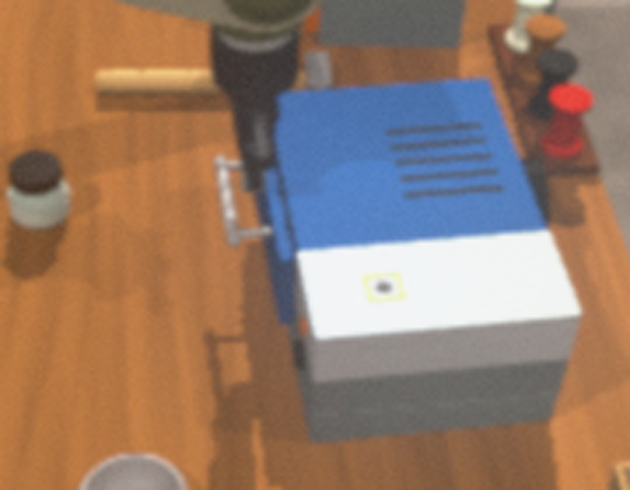

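The drawer panel is now against the body, with the bar at crop (219,160) to (234,240). The force jumped to 13.6 N, well above the catch force. I push 3 mm more to confirm the stop, then check the bar position numerically.

jog_arm --hand '[0,0,0,0,0]' --pt "0.001 0 0" --pt "0.0005 0 0" --pt "0 0 0" --pt "0 0 0" --pt "0 0 0" --yaw '[0,0,0,0,0]'

```text
time_s: 8.38
position: [0.569, 0.1912, 0.1081]
tool_rot: [[0.999, 0.051, -0.009], [0.051, -0.999, -0.001], [-0.009, 0.0, -1.0]]
ft_force: [-17.6, -0.3, 8.8]
grip_width: 0.0002
gripper_force: 9.1
```

```bash
python3 - <<'E'
from h import *
s=lambda u,v:(240+u/3.5-.3,100+v/3.5-.3)
print([onz("side",s(*c),.106).round(4) for c in((219,162),(234,240))], onz("side",s(250,187),.091), onz("side",s(250,187),.111),env.observe()["position"])
E
```

```text
[array([0.5446, 0.2409, 0.106 ]), array([0.5518, 0.1336, 0.106 ])] [0.57264448 0.22051164 0.091     ] [0.57087864 0.19798058 0.111     ] [0.56901686 0.19115266 0.10813136]
```

The drawer is home: the bar is at (0.548, 0.187), against about (0.546, 0.187) expected, and it no longer moves under 17 N. Next I back off, lift and travel to above the pin.

jog_arm --hand '[0,0,0,0,0]' --pt "-0.006 0 0" --pt "0 0 0.02" --pt "0 0 0.03" --pt "0 0 0.03" --pt "0 0 0.035" --yaw '[0,0,0,0,0]'

```text
time_s: 9.0
position: [0.5669, 0.1909, 0.2241]
tool_rot: [[0.999, 0.05, 0.001], [0.05, -0.999, -0.0], [0.001, 0.0, -1.0]]
ft_force: [0.2, 0.8, -0.2]
grip_width: 0.0
gripper_force: 0.0
```

jog_arm --hand '[0.06,0.06,0.06,0.06,0.06]' --pt "0 -0.046 0" --pt "0 -0.046 0" --pt "0 -0.046 0" --pt "0 -0.046 0" --pt "0 -0.046 0" --yaw '[-0.0155,-0.0155,-0.0155,-0.0155,-0.0155]'

```text
time_s: 9.62
position: [0.5669, -0.0407, 0.2235]
tool_rot: [[1.0, -0.028, 0.002], [-0.028, -1.0, -0.001], [0.002, 0.001, -1.0]]
ft_force: [1.0, 0.6, -1.0]
grip_width: 0.06
gripper_force: 0.0
```

jog_arm --hand '[0.06,0.06,0.06,0.06,0.06]' --pt "0 -0.046 0" --pt "0 -0.046 0" --pt "0 -0.046 0" --pt "0 -0.046 0" --pt "0 -0.046 0" --yaw '[-0.0155,-0.0155,-0.0155,-0.0155,-0.0155]'

```text
time_s: 10.25
position: [0.5667, -0.2709, 0.2234]
tool_rot: [[0.994, -0.105, 0.001], [-0.105, -0.994, -0.001], [0.001, 0.001, -1.0]]
ft_force: [0.3, 0.6, 0.1]
grip_width: 0.0601
gripper_force: 0.0
```

```bash
python3 - <<'E'
from h import *
s=env.observe(); print(s["position"].round(4) if hasattr(s["position"],"round") else s["position"],s["ft_force"])
S=env.get_image("side"); cv2.imwrite("pics/s3.png",cv2.resize(S[100:350,230:430],None,fx=2.4*1,fy=2.4,interpolation=cv2.INTER_CUBIC)[:,:,::-1])
print(blobs(S,(240,230,345,310),(0,150,60),(6,255,255))[0])
T=env.get_image("top");print(blobs(T,(370,170,415,210),(0,150,60),(6,255,255))[0])
E
```

```text
[ 0.5667 -0.2709  0.2234] [0.30305789 0.63943397 0.05687052]
[(97, [324.4, 281.4], [322, 273, 6, 18])]
[]
```

View pics/s3.png

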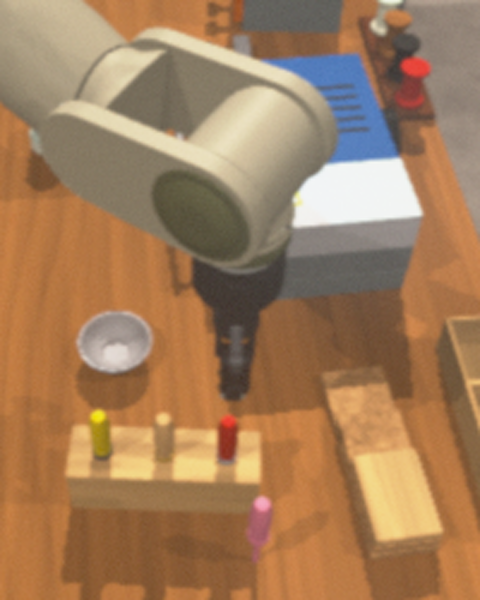

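The picture shows the open fingers hanging just above and behind the red handle (crop (228,438), fingertip at crop (233,397)). The awl and file are clear to the left, and the pink one stands clear in front.

```bash
python3 - <<'E'
from h import *
for z in(.206,.22,.235): print(z,proj("side",[.5667+.0035,-.2709-.036,z]),proj("side",[.5667-.004,-.2709+.036,z]))
for p in([.568,-.2693,.105],[.570,-.2693,.105],[.570,-.268,.105]): print(p,proj("side",p), proj("top",[*p[:2],.12]))
E
```

```text
0.206 [327.90996332 273.55613499] [321.52604857 246.71585798]
0.22 [328.1503644  270.16380875] [321.67986232 243.19260835]
0.235 [328.41454139 266.43597788] [321.84866187 239.32609464]
[0.568, -0.2693, 0.105] [323.91933133 281.92356072] [398.12489022 189.51305291]
[0.57, -0.2693, 0.105] [324.7315565  281.87157121] [398.1040857  188.92196987]
[0.57, -0.268, 0.105] [324.68045788 281.40288782] [397.71095566 188.91901526]
```

jog_arm --hand '[0.06,0.06,0.06,0.06,0.06]' --pt "0.002 0.0015 -0.025" --pt "0 0 -0.025" --pt "0 0 -0.025" --pt "0 0 -0.025" --pt "0 0 -0.018" --yaw '[0,0,0,0,0]'

```text
time_s: 10.98
position: [0.5687, -0.2669, 0.1043]
tool_rot: [[0.995, -0.104, -0.0], [-0.104, -0.995, -0.0], [0.0, 0.0, -1.0]]
ft_force: [-1.1, 0.2, -1.2]
grip_width: 0.0593
gripper_force: 0.0
```

```bash
python3 - <<'E'
from h import *
s=env.observe(); print(np.round(s["position"],4),np.round(s["ft_force"],1))
S=env.get_image("side");T=env.get_image("top")
a=cv2.resize(S[215:345,250:370],None,fx=4.5,fy=4.5,interpolation=cv2.INTER_CUBIC)
cv2.imwrite("pics/s4.png",a[:,:,::-1])
E
```

```text
[ 0.5687 -0.2669  0.1043] [-1.1  0.2 -1.2]
```

View pics/s4.png

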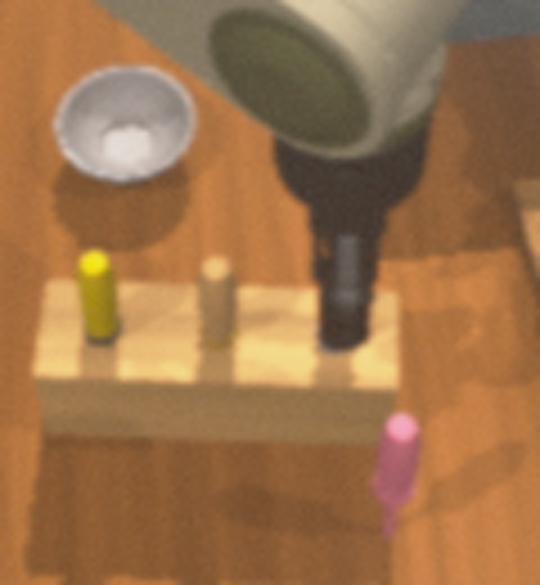

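The front fingertip is at crop (344,348), roughly z≈0.11, around the handle and clear of the awl and the pink one. It stands higher than the nominal overhang says, so I lower 14 mm more, re-centre y and close.

jog_arm --hand '[0.06,0.06,0.06,0.03,0.015]' --pt "0 -0.002 -0.005" --pt "0 0 -0.005" --pt "0 0 -0.004" --pt "0 0 0" --pt "0 0 0" --yaw '[0,0,0,0,0]' --grip_force 40

```text
time_s: 11.7
position: [0.5687, -0.2694, 0.0914]
tool_rot: [[0.995, -0.104, 0.0], [-0.104, -0.995, -0.0], [0.0, 0.0, -1.0]]
ft_force: [-0.5, -0.1, 0.0]
grip_width: 0.0243
gripper_force: 0.0
```

jog_arm --hand '[0.015,0.01,0.01,0.01,0.01]' --pt "0 0 0" --pt "0 0 0" --pt "0 0 0" --pt "0 0 0" --pt "0 0 0" --yaw '[0,0,0,0,0]' --grip_force 60

```text
time_s: 12.32
position: [0.5687, -0.2694, 0.0915]
tool_rot: [[0.995, -0.104, 0.0], [-0.104, -0.995, -0.0], [0.0, 0.0, -1.0]]
ft_force: [0.3, 1.0, 2.8]
grip_width: 0.02
gripper_force: 58.5
```

```bash
python3 - <<'E'
from h import *
S=env.get_image("side")
print("red",blobs(S,(300,255,350,310),(0,120,40),(8,255,255),2)[0])
g=cv2.cvtColor(S,cv2.COLOR_RGB2HSV)
for v in range(270,304,2): print(v,[f"{a[0]}/{a[1]}/{a[2]}" for a in g[v,316:336:2].tolist()])
for z in(.07,.075,.085,.095,.105): print(z,proj("side",[.5675,-.2694-.018,z]).round(1),proj("side",[.5687,-.2694-.011,z]).round(1))
E
```

```text
red [(9, [323.6, 290.0], [322, 289, 5, 3])]
270 ['13/163/202', '13/154/159', '13/97/87', '15/73/77', '11/75/71', '9/70/73', '14/73/73', '10/64/72', '14/81/69', '12/113/90']
272 ['14/161/201', '13/160/183', '12/106/89', '13/80/73', '13/61/79', '14/48/91', '15/38/93', '11/68/75', '10/81/72', '14/152/134']
274 ['13/164/200', '14/161/184', '12/109/89', '15/77/73', '13/57/80', '12/36/105', '15/40/102', '13/81/76', '14/91/73', '14/157/167']
276 ['13/164/199', '14/158/179', '13/114/94', '11/75/68', '12/61/84', '17/32/110', '15/35/102', '12/63/73', '10/89/80', '13/156/173']
278 ['14/157/201', '14/156/206', '14/145/149', '13/85/78', '13/58/84', '15/36/113', '14/37/103', '10/71/79', '15/143/139', '14/165/201']
280 ['16/129/224', '18/124/237', '15/132/195', '10/75/82', '12/52/88', '12/29/113', '16/32/103', '12/72/89', '15/131/192', '16/131/227']
282 ['18/126/232', '18/123/237', '15/133/194', '13/64/91', '13/42/97', '15/33/107', '12/39/111', '13/50/96', '16/124/192', '18/131/229']
284 ['18/126/232', '19/126/235', '15/129/190', '11/77/83', '12/50/91', '14/36/105', '12/39/98', '11/61/79', '16/121/
[... 769 characters left out ...]
16/132/199', '16/130/202', '16/132/199', '19/124/233', '22/110/243', '22/112/243', '22/117/242']
298 ['20/116/241', '20/122/238', '16/128/195', '17/133/184', '16/130/187', '16/136/184', '16/131/210', '20/121/241', '21/115/242', '21/117/242']
300 ['16/132/216', '17/133/216', '16/130/178', '16/128/173', '15/130/178', '15/128/177', '15/130/186', '17/130/229', '17/125/232', '18/125/231']
302 ['15/129/150', '16/127/150', '16/129/148', '16/125/151', '16/127/151', '15/128/151', '16/123/151', '16/129/152', '16/127/156', '16/129/156']
0.07 [324.  295.6] [324.2 293. ]
0.075 [324.1 294.6] [324.3 292. ]
0.085 [324.2 292.6] [324.4 290. ]
0.095 [324.3 290.6] [324.5 288. ]
0.105 [324.4 288.6] [324.6 285.9]
```

Dark finger pixels end at v≈288, so the fingertips are at z≈0.10. The pads are biting near the tapering top of the handle, which fits the 20 mm width. I reopen, lower and regrip lower down.

jog_arm --hand '[0.04,0.04,0.04,0.04,0.04]' --pt "0 0 0" --pt "0 0 0" --pt "-0.001 0 -0.002" --pt "-0.001 0 -0.002" --pt "0 0 -0.002" --yaw '[0,0,0,0,0]'

```text
time_s: 13.0
position: [0.5665, -0.2693, 0.085]
tool_rot: [[0.995, -0.104, -0.0], [-0.104, -0.995, 0.0], [-0.0, -0.0, -1.0]]
ft_force: [1.0, -0.2, -0.5]
grip_width: 0.04
gripper_force: 0.0
```

jog_arm --hand '[0.04,0.04,0.04,0.04,0.04]' --pt "0 0 -0.0015" --pt "0 0 -0.0015" --pt "0 0 -0.0015" --pt "0 0 -0.0015" --pt "0 0 0" --yaw '[0,0,0,0,0]'

```text
time_s: 13.62
position: [0.5665, -0.2693, 0.0791]
tool_rot: [[0.995, -0.104, -0.0], [-0.104, -0.995, 0.0], [-0.0, -0.0, -1.0]]
ft_force: [-0.1, 0.3, -0.1]
grip_width: 0.0403
gripper_force: 0.0
```

jog_arm --hand '[0.03,0.015,0.01,0.01,0.01]' --pt "0 0 0" --pt "0 0 0" --pt "0 0 0" --pt "0 0 0" --pt "0 0 0" --yaw '[0,0,0,0,0]'

```text
time_s: 14.25
position: [0.5667, -0.2695, 0.0795]
tool_rot: [[0.995, -0.104, 0.001], [-0.104, -0.995, -0.0], [0.001, 0.0, -1.0]]
ft_force: [-0.5, -0.4, 2.8]
grip_width: 0.0203
gripper_force: 58.6
```

```bash
python3 - <<'E'
from h import *
S=env.get_image("side");s=env.observe();print(s["grip_width"],s["ft_force"],s["gripper_force"])
print("red",blobs(S,(300,255,350,310),(0,120,40),(8,255,255),2)[0])
g=cv2.cvtColor(S,cv2.COLOR_RGB2HSV)
for v in range(284,300,2): print(v,[f"{a[0]}/{a[1]}/{a[2]}" for a in g[v,316:336:2].tolist()])
E
```

```text
0.02012067233502986 [-0.09328401 -0.72908066  3.79180193] 58.56272757053375
red [(2, [341.5, 307.5], [341, 307, 2, 2])]
284 ['18/124/232', '16/125/227', '15/105/139', '11/44/92', '13/33/107', '14/25/111', '14/45/97', '16/105/136', '17/129/227', '18/125/231']
286 ['17/129/224', '17/132/220', '16/118/140', '8/62/82', '14/43/100', '15/35/103', '12/51/85', '14/105/119', '16/132/216', '16/127/223']
288 ['18/124/233', '17/130/226', '14/104/127', '7/52/83', '13/35/103', '13/32/110', '12/44/87', '13/91/90', '16/129/198', '17/130/224']
290 ['19/126/235', '18/125/233', '15/120/163', '13/70/77', '12/53/86', '12/54/95', '14/64/91', '15/115/126', '17/131/222', '17/127/229']
292 ['21/121/242', '20/124/239', '16/130/189', '14/98/125', '12/78/104', '14/105/117', '16/126/176', '17/125/228', '18/123/236', '18/125/235']
294 ['20/119/241', '19/124/237', '16/131/193', '16/128/192', '15/122/193', '16/128/199', '19/121/232', '22/113/242', '22/112/242', '20/118/240']
296 ['21/120/240', '20/119/239', '16/130/204', '16/130/200', '16/128/199', '16/135/198', '19/124/232', '22/111/243', '23/114/242', '22/114/242']
298 ['21/117/241', '19/122/238', '16/131/194', '16/132/185', '16/128/185', '16/133/184', '17/127/228', '21/118/242', '21/117/242', '21/115/242']
```

jog_arm --hand '[0.01,0.01,0.01,0.01,0.01]' --pt "0 0 0.005" --pt "0 0 0.02" --pt "0 0 0.025" --pt "0 0 0.025" --pt "0 0 0.025" --yaw '[0,0,0,0,0]'

```text
time_s: 14.92
position: [0.5664, -0.2691, 0.1799]
tool_rot: [[0.995, -0.104, -0.001], [-0.104, -0.995, 0.001], [-0.001, -0.0, -1.0]]
ft_force: [-0.1, -0.1, -0.9]
grip_width: 0.0197
gripper_force: 58.8
```

jog_arm --hand '[0.01,0.01,0.01,0.01,0.01]' --pt "0 0 0.02" --pt "0 0 0.02" --pt "0 0 0.02" --pt "0 0 0.01" --pt "0 0 0" --yaw '[0,0,0,0,0]'

```text
time_s: 15.55
position: [0.5666, -0.2693, 0.2494]
tool_rot: [[0.995, -0.104, 0.0], [-0.104, -0.995, -0.0], [0.0, 0.0, -1.0]]
ft_force: [0.1, -0.9, -0.6]
grip_width: 0.0202
gripper_force: 58.8
```

```bash
python3 - <<'E'
from h import *
S=env.get_image("side");T=env.get_image("top");s=env.observe();print(s["grip_width"],np.round(s["ft_force"],1),np.round(s["position"],4))
cv2.imwrite("pics/s5.png",S[:,:,::-1]);cv2.imwrite("pics/t5.png",T[:,:,::-1])
p=np.array(s["position"])
print("red",blobs(S,(290,190,360,300),(0,120,40),(8,255,255),2)[0])
for z in(.0,-.0345,-.06,-.0695): print("pred",z,proj("side",p+[.002,0,z]))
g=cv2.cvtColor(S,cv2.COLOR_RGB2HSV)
for v in range(222,282,3): print(v,[f"{a[0]}/{a[1]}/{a[2]}" for a in g[v,316:338:2].tolist()])
E
```

```text
0.02018441135027546 [ 0.4  0.4 -1.6] [ 0.5664 -0.2692  0.2483]
red []
pred 0.0 [326.03125129 248.34757391]
pred -0.0345 [325.5134564  257.15873932]
pred -0.06 [325.14969297 263.34879604]
pred -0.0695 [325.018058   265.58879022]
222 ['14/148/126', '12/120/113', '9/61/71', '12/55/70', '8/56/68', '12/59/65', '8/63/73', '6/56/68', '8/55/69', '13/60/68', '8/57/71']
225 ['13/153/135', '13/129/111', '12/73/70', '8/71/68', '9/59/69', '13/67/69', '12/74/69', '11/69/70', '14/57/67', '14/55/69', '10/58/66']
228 ['13/153/145', '14/148/138', '13/106/89', '9/68/71', '14/62/70', '12/47/82', '13/33/94', '13/39/91', '11/48/75', '11/58/70', '11/90/79']
231 ['14/162/142', '13/154/136', '12/112/89', '11/80/67', '11/77/66', '9/37/89', '16/27/105', '16/27/103', '16/56/77', '10/69/67', '12/100/89']
234 ['13/151/145', '14/149/137', '11/101/86', '13/74/72', '11/70/73', '11/39/92', '11/26/107', '14/36/107', '17/63/73', '11/71/68', '13/113/95']
237 ['13/160/159', '13/149/139', '13/142/126', '12/97/87', '5/92/83', '9/52/98', '10/28/111', '13/40/103', '11/69/78', '13/120/96', '13/145/127']
240 ['13/162/183', '14
[... 1443 characters left out ...]
54/147', '14/160/153', '14/157/154', '13/157/151', '13/156/144']
270 ['14/169/202', '14/169/192', '13/162/194', '14/164/190', '14/163/180', '14/161/144', '13/154/141', '14/159/152', '13/156/157', '13/156/155', '14/165/144']
273 ['13/162/203', '13/161/196', '14/168/193', '14/168/193', '13/165/186', '13/163/161', '14/158/153', '14/165/164', '14/167/198', '13/164/196', '13/165/190']
276 ['14/164/201', '13/163/196', '14/161/196', '14/167/194', '13/166/189', '13/161/188', '14/164/193', '14/170/195', '13/164/212', '14/165/209', '14/170/203']
279 ['16/138/221', '16/136/231', '17/135/232', '16/136/229', '16/141/226', '15/139/224', '15/144/221', '15/148/219', '15/146/225', '15/147/226', '15/148/222']
```

The shank hangs in the side view at u≈326, v 253–266, with its tip right where predicted (TCP z − 0.0695). From both cameras the pin-to-hole shift is about (0.1014, 0.302).

jog_arm --hand '[0.01,0.01,0.01,0.01,0.01]' --pt "0.01 0.03 0" --pt "0.01 0.03 0" --pt "0.01 0.03 0" --pt "0.01 0.03 0" --pt "0.01 0.03 0" --yaw '[0,0,0,0,0]'

```text
time_s: 16.27
position: [0.6166, -0.1182, 0.2482]
tool_rot: [[0.995, -0.104, -0.002], [-0.104, -0.995, 0.001], [-0.002, -0.001, -1.0]]
ft_force: [0.2, -0.3, -0.3]
grip_width: 0.0204
gripper_force: 58.8
```

jog_arm --hand '[0.01,0.01,0.01,0.01,0.01]' --pt "0.013 0.038 0" --pt "0.013 0.038 0" --pt "0.013 0.038 0" --pt "0.0125 0.038 0" --pt "0 0 0" --yaw '[0,0,0,0,0]'

```text
time_s: 16.9
position: [0.6682, 0.0353, 0.2478]
tool_rot: [[0.995, -0.1, -0.002], [-0.1, -0.995, 0.001], [-0.002, -0.0, -1.0]]
ft_force: [-0.2, -0.1, -1.1]
grip_width: 0.0205
gripper_force: 58.9
```

jog_arm --hand '[0.01,0.01,0.01,0.01,0.01]' --pt "0 0 -0.01" --pt "0 0 -0.01" --pt "0 0 -0.005" --pt "0 0 0" --pt "0 0 0" --yaw '[0,0,0,0,0]'

```text
time_s: 17.52
position: [0.6682, 0.0324, 0.2246]
tool_rot: [[0.995, -0.104, 0.001], [-0.104, -0.995, -0.0], [0.001, 0.0, -1.0]]
ft_force: [-0.2, 0.5, -0.4]
grip_width: 0.0201
gripper_force: 58.9
```

```bash
python3 - <<'E'
from h import *
S=env.get_image("side");T=env.get_image("top");s=env.observe();p=np.array(s["position"]);print(p.round(4),np.round(s["ft_force"],1))
a=cv2.resize(S[130:210,310:390],None,fx=6,fy=6,interpolation=cv2.INTER_CUBIC);b=cv2.resize(T[120:200,266:346],None,fx=4,fy=4,interpolation=cv2.INTER_CUBIC)
c=np.zeros((480,800,3),np.uint8);c[:,:480]=a;c[:320,480:]=b;cv2.imwrite("pics/m.png",c[:,:,::-1])
print("tip pred",proj("side",p+[.0035,.0008,-.0695]),proj("side",[.6703,.0332,.14]))
E
```

```text
[0.6682 0.0326 0.2246] [-0.2  0.5 -0.4]
tip pred [350.22955556 178.01638709] [349.34930243 181.75752117]
```

View pics/m.png

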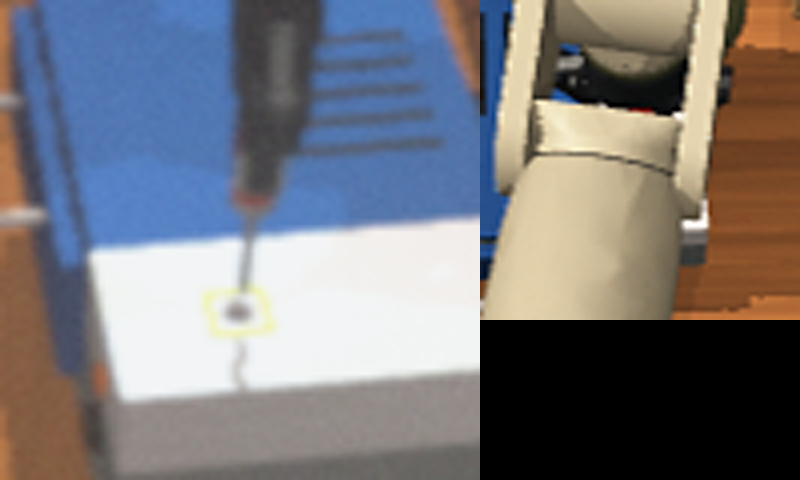

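The pin tip is at crop (244,290), side pixel (350.4,178.1), just above the hole at crop (238,313), as predicted. Only about 1 mm of x correction is needed.

jog_arm --hand '[0.01,0.01,0.01,0.01,0.01]' --pt "-0.001 0 -0.006" --pt "0 0 -0.006" --pt "0 0 -0.005" --pt "0 0 -0.004" --pt "0 0 -0.003" --yaw '[0,0,0,0,0]'

```text
time_s: 18.25
position: [0.6671, 0.0327, 0.1999]
tool_rot: [[0.995, -0.104, -0.0], [-0.104, -0.995, 0.0], [-0.0, -0.0, -1.0]]
ft_force: [-0.5, -0.0, 0.0]
grip_width: 0.0205
gripper_force: 58.9
```

jog_arm --hand '[0.01,0.01,0.01,0.01,0.01]' --pt "0 0 -0.004" --pt "0 0 -0.004" --pt "0 0 -0.003" --pt "0 0 -0.002" --pt "0 0 0" --yaw '[0,0,0,0,0]'

```text
time_s: 18.88
position: [0.6671, 0.0327, 0.1871]
tool_rot: [[0.995, -0.104, -0.0], [-0.104, -0.995, 0.0], [-0.0, 0.0, -1.0]]
ft_force: [-0.1, 0.6, -1.0]
grip_width: 0.0204
gripper_force: 58.9
```

jog_arm --hand '[0.01,0.01,0.01,0.01,0.01]' --pt "0 0 -0.001" --pt "0 0 -0.001" --pt "0 0 -0.001" --pt "0 0 -0.001" --pt "0 0 -0.001" --yaw '[0,0,0,0,0]'

```text
time_s: 19.5
position: [0.6672, 0.0327, 0.1825]
tool_rot: [[0.995, -0.104, 0.001], [-0.104, -0.995, -0.0], [0.001, 0.0, -1.0]]
ft_force: [0.3, -0.0, 0.6]
grip_width: 0.02
gripper_force: 59.0
```

jog_arm --hand '[0.01,0.01,0.01,0.01,0.01]' --pt "0 0 -0.001" --pt "0 0 -0.001" --pt "0 0 -0.001" --pt "0 0 0" --pt "0 0 0" --yaw '[0,0,0,0,0]'

```text
time_s: 20.12
position: [0.6672, 0.0327, 0.1794]
tool_rot: [[0.995, -0.104, 0.0], [-0.104, -0.995, -0.0], [0.0, 0.0, -1.0]]
ft_force: [0.1, -0.3, 3.4]
grip_width: 0.0203
gripper_force: 59.1
```

jog_arm --hand '[0.01,0.01,0.01,0.01,0.01]' --pt "0 0 -0.001" --pt "0 0 -0.001" --pt "0 0 0" --pt "0 0 0" --pt "0 0 0" --yaw '[0,0,0,0,0]'

```text
time_s: 20.75
position: [0.6672, 0.0326, 0.1777]
tool_rot: [[0.995, -0.104, 0.001], [-0.104, -0.995, -0.0], [0.001, 0.0, -1.0]]
ft_force: [-1.6, -0.5, 6.4]
grip_width: 0.0203
gripper_force: 59.6
```

jog_arm --hand '[0.01,0.01,0.01,0.01,0.01]' --pt "0 0 -0.001" --pt "0 0 -0.0005" --pt "0 0 0" --pt "0 0 0" --pt "0 0 0" --yaw '[0,0,0,0,0]'

```text
time_s: 21.38
position: [0.6675, 0.0326, 0.1774]
tool_rot: [[0.995, -0.104, 0.003], [-0.104, -0.995, -0.0], [0.003, 0.0, -1.0]]
ft_force: [-2.3, -0.6, 11.4]
grip_width: 0.02
gripper_force: 59.9
```

jog_arm --hand '[0.01,0.01,0.01,0.01,0.01]' --pt "0 0 -0.0005" --pt "0 0 0" --pt "0 0 0" --pt "0 0 0" --pt "0 0 0" --yaw '[0,0,0,0,0]'

```text
time_s: 22.0
position: [0.6676, 0.0326, 0.1773]
tool_rot: [[0.995, -0.104, 0.003], [-0.104, -0.995, -0.0], [0.003, 0.0, -1.0]]
ft_force: [-2.9, 0.2, 12.4]
grip_width: 0.0202
gripper_force: 60.1
```

```bash
python3 - <<'E'
from h import *
S=env.get_image("side");s=env.observe();print(np.round(s["position"],4),np.round(s["ft_force"],1),s["grip_width"])
A=cv2.imread("pics/s2.png")[:,:,::-1]; B=cv2.resize(S[100:240,240:420],None,fx=3.5,fy=3.5,interpolation=cv2.INTER_CUBIC)
# drawer bar/panel region: phase shift between the closed picture and now
f=lambda i:np.float32(cv2.cvtColor(i[195:330,190:290],cv2.COLOR_RGB2GRAY))
print("drawer shift px(crop)",cv2.phaseCorrelate(f(A),f(B)))
E
```

```text
[0.6675 0.0326 0.1773] [-3.7  0.2 13.6] 0.020337272741222746
drawer shift px(crop) ((-0.07433347253622458, 0.5460355205181173), 0.5407181950321904)
```

The drawer hasn't moved since it went home. The button is at its stop, with 13 N on the pin and a steady grip, so I hand in the job.

```bash
python3 -c "
from rig import env
print(env.close_job())"
```

```text
the job is handed in; nothing more can be done
None
```

I pushed the drawer fully home, took the red pin from the block, and handed the job in at about 22 s with the pin still gripped and pressing the green button against its stop at about 13 N; the tool returned no verdict.

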